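Seat the bridge blank in the routing jig

TASK

On the luthier's jig, push the dark hardwood bridge blank along the board with the fingertips until its long side lies flat against the fence and its end is hard against the end stop, with the sliding jaw pushed along its track until it touches the blank's other end. Only push: do not pick the blank up or tip it over. Leave everything else on the bench and board where it is.

Things in the scene. Friction and masses are not known exactly. Their poses are not given: they have to be found in the camera images.
- jig: Fixed routing jig: plywood board 250 x 380 mm, 12 mm thick, on the bench. Axes: z up, x away from the robot, y along the fence to the left (the jig is turned up to 0.2 rad). Origin on the bench; the board spans x -140 to +110 mm, y -190 to +190 mm, top at z 12 mm. The blank is seated when its centre is at x +50, y +90 mm here, axes parallel.
- fence_face (a point): A point on the fence's face, at board level (jig x +70, y +90 mm). The fence is a brown wooden bar 30 mm wide, 18 mm high above the board, on the far side; its face looks to -x of the jig and runs from jig y -60 to +190 mm.
- stop_face (a point): A point on the end stop's face, at board level (jig x +50, y +160 mm). The end stop is a brown wooden bar 28 mm wide, 18 mm high, at the left end; its face looks to -y of the jig and runs from jig x -15 to +70 mm.
- blank_mid (a point): Centre (half-way up) of the bridge blank, a loose dark hardwood bar 40 x 140 x 24 mm (its x, y, z), 80 to 170 g, lying on the jig board, clear of fence and stop and up to 0.3 rad askew. Its long way is its y axis; it is the longest loose bar.
- jaw (a joint): Position (m) of the sliding jaw along the jig's y, growing towards the end stop. At 0 its front (the face that meets the blank) is at jig y -140 mm, its back at -170 mm; at 0.16 it touches a seated blank. Starts at 0 to 0.045. About 2 N of friction; stays where left. It may be used to push the blank along.
- jaw_back (a point): Middle of the back face of the sliding jaw (the face towards -y of the jig), 15 mm above the board. The jaw is a brown wooden block 50 x 30 mm (jig x, y), 30 mm tall, with a black knob 24 mm across and 14 mm tall on top, on a metal track in front of the fence (block at jig x +15 to +65 mm).
- tape: A roll of masking tape 56 mm across, 24 mm high, lying on the near left corner of the jig board; origin at its underside. Leave alone.
- offcut: A small dark wood offcut 30 x 45 x 20 mm on the near right corner of the jig board; origin at its underside. Leave alone.
- glue: A white glue bottle 54 mm across, 150 mm tall, on the bench left of the jig; origin at its underside. Leave alone.
- jar: An amber glass jar 70 mm across, 85 mm tall, on the bench left of the jig; origin at its underside. Leave alone.
- tin: A tin 72 mm across, 60 mm tall, beyond the jig; origin at its underside. Leave alone.
- driver: A screwdriver lying beyond the jig. Leave alone.
- sander: A cork sanding block 65 x 110 x 32 mm right of the jig; origin at its underside. Leave alone.

How it is judged:
By the outcome, as a careful person would: the job done as asked, in the order asked, and still so for the second after the job is handed in, with the robot touching nothing.
It also fails if it takes over 45 s, if anything falls off the work surface, if the arm or the gripper's body presses on something with over 40 N, if the wrist force passes 120 N, or if a joint passes its speed limit or range.

ROBOT

A 7-joint arm with a two-finger parallel gripper is mounted at the origin on the work surface. World frame = base frame: x ahead of the robot, y to its left, z up, the work surface at z = 0. Lengths are in m, angles in rad, forces in N, time in s.
With the tool pointing down it reaches from about 0.4 to 0.875 m from the base axis. Payload 4.4 kg.
Tool frame: the origin (TCP) lies at the very end of the fingers, on their centre line; the grasp point (between the pads) lies 19 mm behind it; z points along the fingers, y is the line along which they close (so a half turn about z gives the same grasp; the last joint's range is limited). The gripper opens to 85 mm and grips with 20 to 120 N. Pads are 22 mm wide; open, the fingers measure 114 mm over their backs; the gripper's body (76 mm by 85 mm) begins 54 mm behind the grasp point. The pads swing forward as they close: fully open they stand 13 mm farther back than shut.
Start: joints at [-0.066, 0.628, 0.038, 1.517, -0.027, 0.996, -0.02], TCP at [0.65, 0, 0.231] pointing down, gripper open.
Joint ranges: [-3.06, 3.06], [-0.37, 2.12], [-1.25, 1.32], [0.18, 2.47], [-1.1, 4.24], [0.23, 1.98], [-2.94, 2.94]. Speed limits (rad/s): [2.57, 2.57, 3.14, 3.14, 3.14, 3.14, 3.14].

INTERFACE

Orientations are given as a 3x3 rotation matrix whose columns are the frame's x, y, z axes.
In Python, from bench import arm gives the robot as it stands.
- The arm moves only by the tool jog_arm, never from a script. Its arguments are lists of equal length, an entry for each row: "linear": the shift along the tool's x, y, z in m, a list of three; "spin": the turn about the tool's z in degrees. In form: {"linear": [[dx, dy, dz], ...], "spin": [spin, ...]}. A call has 1 to 20 rows; each row is the pose to reach, as a shift and turn from the pose commanded when the call began, along the tool's axes at that moment; what a row does not reach only later rows make up. A row lasts 1/12 s, in which the tool goes at most 41.7 mm and 7.16 degrees, less where a joint would pass 70% of its speed; a pose out of reach is approached as far as the arm can. A call with a gripper value outside its range is refused whole. "claw" is the finger opening in m, from 0 to 0.0854, set as the call begins (left out, the last holds). The fingers move at their own pace and stop on an object; "grip_force" is the grip in N (left out, the last holds). Time passes only in rows, so rows that repeat a pose let the fingers close. It gives the time, the measured TCP pose, the force, the opening and the grip force at its end, in the units of the state.
- arm.get_state(): the state, without advancing time (a new reading comes with each control period).
- arm.grab_frame(name): name is "scene" or "side" or "wrist"; returns the picture (384x512x3 uint8, red, green, blue); there is no depth.
- arm.calibration(name): a dict with "fx", "fy", "cx", "cy" (pixels), "extrinsics" (4x4, takes a point from world to camera coordinates); the wrist camera has in their place "hand_eye" (4x4, takes a point from camera to tool coordinates, whose origin is the TCP and whose axes are the flange's). Camera axes: x right, y down, z forward; pixel columns grow to the right and rows downward; lengths in m; the calibration is good to about 2 mm. A picture is of the moment at which its call begins: read the wrist's pose just before it. calibration takes no time and is no camera call.
- arm.close_job(): hands the job in; it is judged then, once.
The state is a dict: "time": time; "q": joint angles; "joint_vel": joint speeds; "joint_efforts": joint torques, N m; "eef_pos": TCP position; "tool_rot": TCP orientation; "wrist_force": force on the tool from outside, world axes, zero at the start; "torque": the same for the moment, N m; "opening": finger opening in m; "gripper_force": force on a finger pad.
Only numpy, scipy, OpenCV 4.12 (cv2) and the standard library are available. Lean on these libraries where they do the work, as an engineer would, in place of code of your own. Each camera call takes 0.05 s, during which the arm holds its last target. There are 200 camera calls.

## Working session

There is one attempt and no reset: what is moved stays moved. The work goes in short steps, Python scripts to look and compute and a tool call to move; the robot and the scene stay as the last step left them, time stands still between calls to the robot, and variables do not carry over. Pictures are saved under pics/ and viewed, at most 10 in all, crops included, and the job is handed in when it is done.

Besides the shell and the picture viewer there is one more tool, called after "Emit:" as name([rows], argument=value, ...), one row to a line, values as JSON. jog_arm: Moves the arm, as the interface text tells. Its arguments: {"type":"object","properties":{"linear":{"type":"array"},"spin":{"type":"array"},"claw":{"type":"number"},"grip_force":{"type":"number"}},"required":["linear","spin"]}

```bash
mkdir -p pics; ls
python3 - <<'E'
from bench import arm
import cv2,numpy as np
np.set_printoptions(precision=4,suppress=True)
s=arm.get_state();print(s['time'],s['eef_pos'],s['tool_rot'],s['opening'])
for n in("scene","side","wrist"):
    im=arm.grab_frame(n);cv2.imwrite(f"pics/{n}0.png",im[:,:,::-1])
    c=arm.calibration(n);print(n,c)
a=cv2.imread("pics/scene0.png");b=cv2.imread("pics/side0.png")
E
```

```text
pics
0.0 [0.6494 0.     0.2304] [[ 0.      1.     -0.0019]
 [ 1.     -0.     -0.0001]
 [-0.0001 -0.0019 -1.    ]] 0.08542187789219483
scene {'fx': 433.49672929242007, 'fy': 433.49672929242007, 'cx': 261.2298919968025, 'cy': 187.73118042068097, 'extrinsics': array([[-0.4187,  0.9081,  0.0053,  0.2532],
       [ 0.5019,  0.2362, -0.8321, -0.262 ],
       [-0.7569, -0.3457, -0.5546,  1.7273],
       [ 0.    ,  0.    ,  0.    ,  1.    ]])}
side {'fx': 428.2850313948691, 'fy': 428.2850313948691, 'cx': 255.76760396601188, 'cy': 186.38019920667278, 'extrinsics': array([[-0.9179, -0.3967,  0.0086,  0.5352],
       [-0.2507,  0.5629, -0.7876,  0.207 ],
       [ 0.3076, -0.7251, -0.6161,  0.9578],
       [ 0.    ,  0.    ,  0.    ,  1.    ]])}
wrist {'fx': 267.0965002069738, 'fy': 267.0965002069738, 'cx': 251.43348912307158, 'cy': 189.28470621127255, 'hand_eye': array([[ 0.0001, -0.9518, -0.3067,  0.0787],
       [ 1.    ,  0.0001, -0.0002,  0.0009],
       [ 0.0003, -0.3067,  0.9518, -0.1436],
       [ 0.    ,  0.    ,  0.    ,  1.    ]])}
```

View pics/scene0.png

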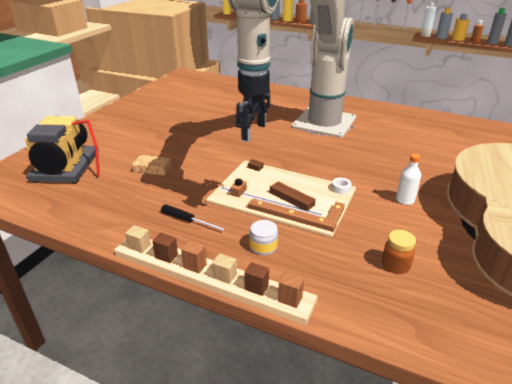

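View pics/wrist0.png

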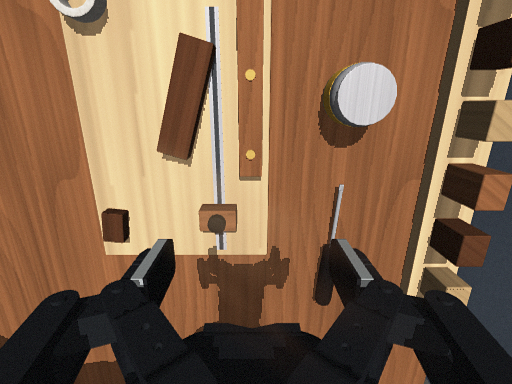

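The wrist view shows the blank (centre about (187,97)), the jaw at (218,218), the fence's left edge at about x=238, and board corners at (106,255) and (267,253). The scene view agrees with this layout.

```bash
cat > h.py <<'E'
import numpy as np,cv2
from bench import arm
np.set_printoptions(precision=4,suppress=True)
def cast(n,uv,z,s=None):
    c=arm.calibration(n);uv=np.atleast_2d(uv).astype(float)
    d=np.c_[(uv[:,0]-c['cx'])/c['fx'],(uv[:,1]-c['cy'])/c['fy'],np.ones(len(uv))]
    if n=='wrist':
        H=c['hand_eye'];s=s or arm.get_state();R=np.array(s['tool_rot'])@H[:3,:3];o=np.array(s['tool_rot'])@H[:3,3]+s['eef_pos']
    else:
        E=c['extrinsics'];R=E[:3,:3].T;o=-R@E[:3,3]
    d=d@R.T;return o+d*((z-o[2])/d[:,2])[:,None]
E
python3 - <<'E'
from h import *
w=cv2.imread('pics/wrist0.png')
print('board',cast('wrist',[(106,255),(267,253),(60,0)],.012)[:,:2])
print('fence top edge',cast('wrist',[(239,177),(237,0)],.030)[:,:2])
print('blank',cast('wrist',[(181,34),(215,42),(187,159),(158,150)],.036)[:,:2])
print('jaw',cast('wrist',[(199,206),(237,206),(237,229),(200,231)],.042)[:,:2])
cv2.imwrite('pics/w0z.png',cv2.resize(w[0:265,50:290],None,fx=2.25,fy=2.25,interpolation=cv2.INTER_CUBIC))
s=cv2.imread('pics/scene0.png');cv2.imwrite('pics/s0z.png',cv2.resize(s[150:240,195:365],None,fx=4.5,fy=4.5,interpolation=cv2.INTER_CUBIC))
E
```

```text
board [[ 0.4248 -0.1451]
 [ 0.6741 -0.1413]
 [ 0.4278  0.1927]]
fence top edge [[ 0.6335 -0.015 ]
 [ 0.6342  0.187 ]]
blank [[0.5711 0.1525]
 [0.6089 0.1445]
 [0.5674 0.0105]
 [0.5314 0.0221]]
jaw [[ 0.5802 -0.0518]
 [ 0.6309 -0.0518]
 [ 0.6303 -0.0856]
 [ 0.5793 -0.0887]]
```

View pics/w0z.png

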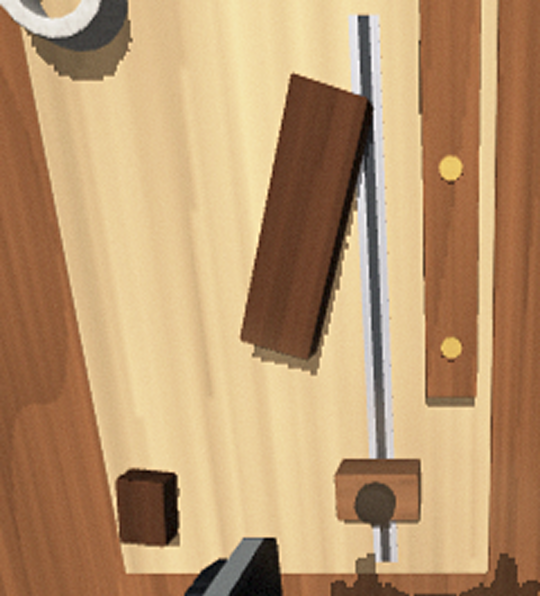

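View pics/s0z.png

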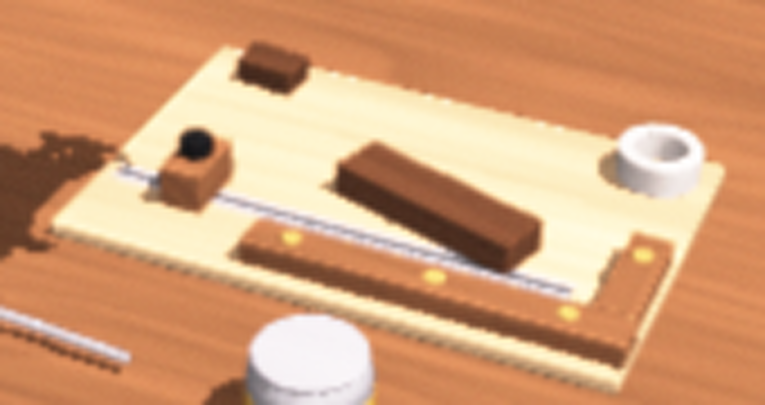

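The jig's yaw is about 0, with its origin at about (0.564, 0.046). The fence face is at x 0.634 and the stop face at y 0.206. The blank's centre is about (0.570, 0.083) and it is askew by about -0.30 rad. The jaw front is at about y -0.059. I'll push with two spread fingertips on the blank's near long side.

Emit:
jog_arm([
  [0.03,-0.04,0.0],
  [0.06,-0.08,0.02],
  [0.085,-0.12,0.05],
  [0.085,-0.146,0.08],
  [0.085,-0.146,0.11],
  [0.085,-0.146,0.13],
  [0.085,-0.146,0.13],
  [0.085,-0.146,0.13],
  [0.085,-0.146,0.13],
  [0.085,-0.146,0.13],
  [0.085,-0.146,0.13],
  [0.085,-0.146,0.13],
  [0.085,-0.146,0.13],
  [0.085,-0.146,0.15],
  [0.085,-0.146,0.175],
  [0.085,-0.146,0.195],
  [0.085,-0.146,0.207],
  [0.085,-0.146,0.213],
  [0.085,-0.146,0.213],
], spin=[7,14,21,28,35,42,49,56,63,70,77,84,90,90,90,90,90,90,90], claw=0.06)

```text
time: 1.73
eef_pos: [0.5032, 0.0849, 0.0171]
tool_rot: [[1.0, -0.0, -0.002], [-0.0, -1.0, -0.0], [-0.002, 0.0, -1.0]]
wrist_force: [0.4, -0.7, 0.9]
opening: 0.06
gripper_force: 0.0
```

Run:
```python
from h import *
s=arm.get_state();print(s['time'],s['eef_pos'],s['tool_rot'],s['opening'],s['wrist_force'])
a=arm.grab_frame('side')[:,:,::-1];b=arm.grab_frame('wrist')[:,:,::-1]
cv2.imwrite('pics/p1.png',np.vstack([cv2.resize(a[130:330,100:420],(640,400))[:300],cv2.resize(b,(400,300),interpolation=3).copy() if 0 else np.pad(cv2.resize(b,(400,300)),((0,0),(0,240),(0,0)))]))
```

```text
1.7333 [0.5032 0.0849 0.0171] [[ 1.     -0.0002 -0.0024]
 [-0.0002 -1.     -0.0002]
 [-0.0024  0.0002 -1.    ]] 0.05996328478463882 [ 0.4016 -0.7295  0.9058]
```

View pics/p1.png

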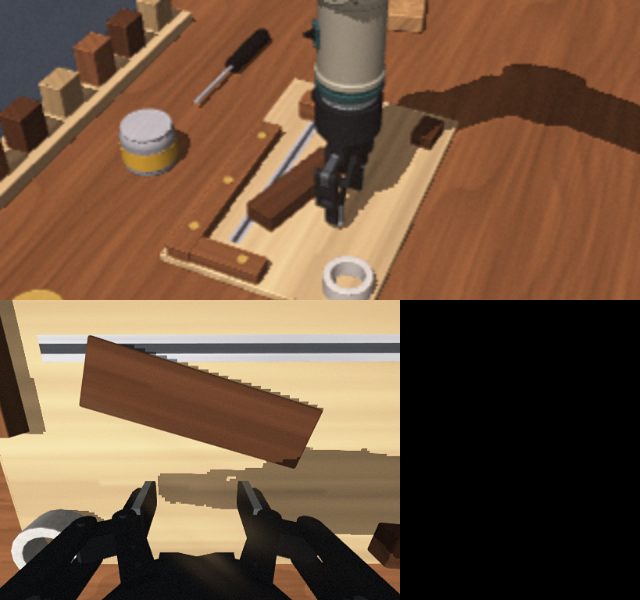

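The tips sit on the near side of the blank, and the track and tape are clear. Next I push along +x.

Emit:
jog_arm([
  [0.006,0,0],
  [0.011,0,0],
  [0.015,0,0],
  [0.019,0,0],
  [0.023,0,0],
  [0.027,0,0],
  [0.031,0,0],
  [0.035,0,0],
  [0.039,0,0],
  [0.043,0,0],
  [0.047,0,0],
  [0.051,0,0],
  [0.055,0,0],
  [0.059,0,0],
  [0.063,0,0],
  [0.067,0,0],
  [0.07,0,0],
  [0.073,0,0],
  [0.076,0,0],
  [0.076,0,0],
], spin=[0,0,0,0,0,0,0,0,0,0,0,0,0,0,0,0,0,0,0,0])

```text
time: 3.5
eef_pos: [0.5809, 0.085, 0.0183]
tool_rot: [[1.0, -0.0, 0.001], [-0.0, -1.0, -0.0], [0.001, 0.0, -1.0]]
wrist_force: [-0.3, 0.2, -0.2]
opening: 0.0601
gripper_force: 0.0
```

Run:
```python
from h import *
b=arm.grab_frame('wrist')[:,:,::-1]
cv2.imwrite('pics/p2.png',cv2.resize(b,(768,576),interpolation=cv2.INTER_CUBIC))
```

```text
(no output)
```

View pics/p2.png

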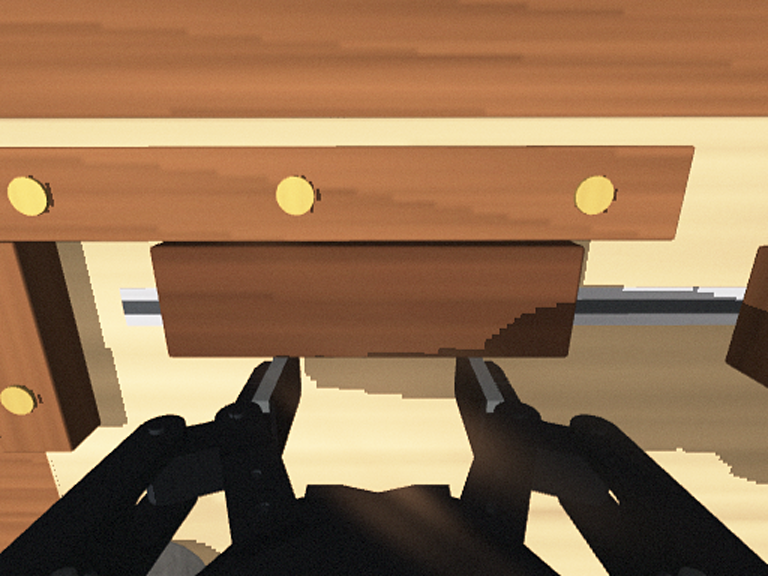

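The blank is now parallel and almost at the fence: its far edge is at row 243 and the fence at row 240. I'll push until there is contact force, then back off.

Emit:
jog_arm([
  [0.001,0,0],
  [0.002,0,0],
  [0.003,0,0],
  [0.004,0,0],
  [0.005,0,0],
  [0.006,0,0],
  [0.006,0,0],
  [0.006,0,0],
], spin=[0,0,0,0,0,0,0,0])

```text
time: 4.22
eef_pos: [0.5813, 0.0852, 0.0178]
tool_rot: [[1.0, 0.001, -0.009], [0.001, -1.0, 0.001], [-0.009, -0.001, -1.0]]
wrist_force: [-9.5, -0.3, 5.7]
opening: 0.0602
gripper_force: 4.6
```

It is firm against the fence, with a 9.5 N reaction. Next I retreat, close the fingers, turn back and go behind the jaw.

Emit:
jog_arm([
  [-0.008,0,0],
  [-0.02,0,0],
  [-0.02,0,-0.03],
  [-0.02,0,-0.065],
  [-0.01,0.02,-0.1],
  [0.0,0.055,-0.1],
  [0.01,0.09,-0.1],
  [0.017,0.125,-0.1],
  [0.017,0.16,-0.1],
  [0.017,0.19,-0.1],
  [0.017,0.205,-0.1],
  [0.017,0.205,-0.1],
  [0.017,0.205,-0.1],
  [0.017,0.205,-0.1],
  [0.017,0.205,-0.1],
  [0.017,0.205,-0.1],
  [0.017,0.205,-0.08],
], spin=[0,0,0,0,-7,-14,-21,-28,-35,-42,-49,-56,-63,-70,-77,-84,-90], claw=0.0)

```text
time: 5.63
eef_pos: [0.6066, -0.1208, 0.1016]
tool_rot: [[-0.005, 1.0, 0.009], [1.0, 0.005, -0.001], [-0.001, 0.009, -1.0]]
wrist_force: [0.9, 0.4, -0.4]
opening: 0.0004
gripper_force: 0.0
```

Run:
```python
from h import *
s=arm.get_state();print(s['eef_pos'],s['opening'])
b=arm.grab_frame('wrist')[:,:,::-1]
cv2.imwrite('pics/p3.png',cv2.resize(b,(768,576),interpolation=cv2.INTER_CUBIC))
```

```text
[ 0.6066 -0.1208  0.1016] 0.0004235183262476482
```

View pics/p3.png

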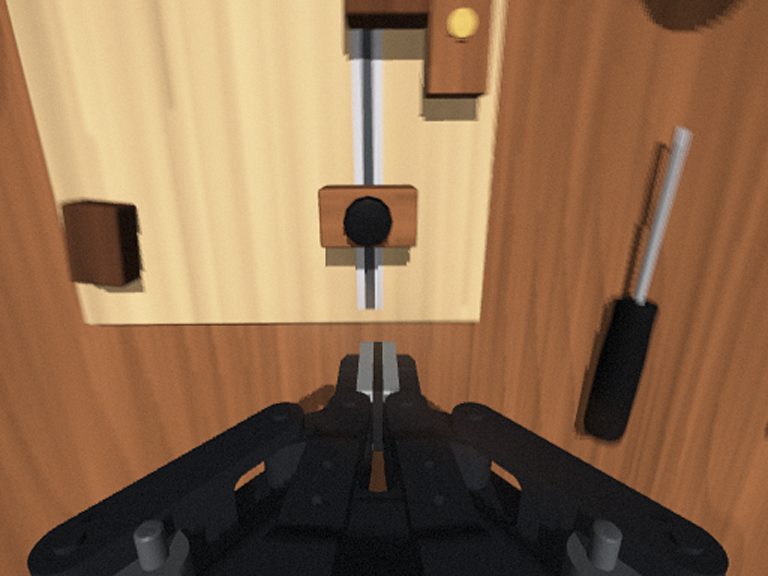

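The fingers are closed and behind the jaw, whose back edge is at row 247; the blank's end is at (385,20). I'll descend and push along +y.

Emit:
jog_arm([
  [0,-0.002,0.03],
  [0,-0.002,0.055],
  [0,-0.002,0.07],
  [0,-0.002,0.0765],
  [0.005,-0.002,0.0765],
  [0.01,-0.002,0.0765],
  [0.015,-0.002,0.0765],
  [0.02,-0.002,0.0765],
  [0.025,-0.002,0.0765],
  [0.031,-0.002,0.0765],
  [0.037,-0.002,0.0765],
  [0.043,-0.002,0.0765],
  [0.049,-0.002,0.0765],
  [0.055,-0.002,0.0765],
  [0.061,-0.002,0.0765],
  [0.067,-0.002,0.0765],
  [0.073,-0.002,0.0765],
  [0.079,-0.002,0.0765],
  [0.085,-0.002,0.0765],
  [0.09,-0.002,0.0765],
], spin=[0,0,0,0,0,0,0,0,0,0,0,0,0,0,0,0,0,0,0,0])

```text
time: 7.35
eef_pos: [0.6011, -0.0291, 0.0218]
tool_rot: [[-0.0, 1.0, 0.0], [1.0, 0.0, 0.0], [0.0, 0.0, -1.0]]
wrist_force: [1.8, -2.5, 0.3]
opening: -0.0002
gripper_force: 1.2
```

Emit:
jog_arm([
  [0.004,0,0],
  [0.008,0,0],
  [0.012,0,0],
  [0.016,0,0],
  [0.02,0,0],
  [0.024,0,0],
  [0.028,0,0],
  [0.032,0,0],
  [0.036,0,0],
  [0.039,0,0],
  [0.042,0,0],
  [0.045,0,0],
  [0.047,0,0],
  [0.049,0,0],
  [0.049,0,0],
], spin=[0,0,0,0,0,0,0,0,0,0,0,0,0,0,0])

```text
time: 8.6
eef_pos: [0.6009, 0.0199, 0.0218]
tool_rot: [[-0.001, 1.0, -0.0], [1.0, 0.001, 0.001], [0.001, -0.0, -1.0]]
wrist_force: [-0.6, -1.1, 0.2]
opening: 0.0002
gripper_force: 0.4
```

Run:
```python
from h import *
s=arm.get_state();print(s['eef_pos'],s['wrist_force'])
b=arm.grab_frame('wrist')[:,:,::-1]
cv2.imwrite('pics/p4.png',cv2.resize(b,(768,576),interpolation=cv2.INTER_CUBIC))
```

```text
[0.6009 0.0199 0.0218] [-0.6263 -1.1314  0.2206]
```

View pics/p4.png

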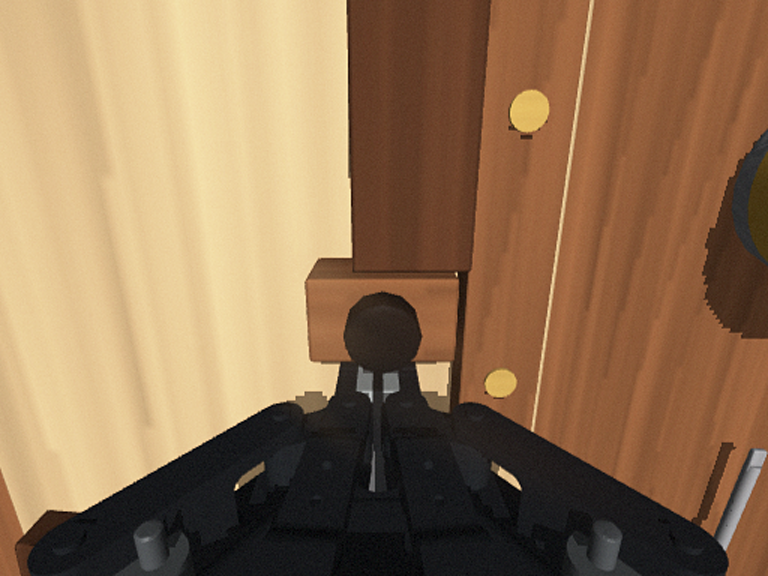

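The jaw is touching the blank's end, and the blank is flush with the fence. I continue slowly to the stop.

Emit:
jog_arm([
  [0.001,0,0],
  [0.002,0,0],
  [0.003,0,0],
  [0.004,0,0],
  [0.005,0,0],
  [0.006,0,0],
  [0.007,0,0],
  [0.008,0,0],
  [0.008,0,0],
  [0.008,0,0],
], spin=[0,0,0,0,0,0,0,0,0,0])

```text
time: 9.48
eef_pos: [0.6006, 0.0252, 0.0217]
tool_rot: [[0.001, 1.0, -0.001], [1.0, -0.001, -0.002], [-0.002, -0.001, -1.0]]
wrist_force: [-0.2, -6.2, 1.7]
opening: 0.0002
gripper_force: 3.0
```

Emit:
jog_arm([
  [0.001,0,0],
  [0.002,0,0],
  [0.003,0,0],
  [0.004,0,0],
  [0.005,0,0],
  [0.005,0,0],
  [0.005,0,0],
], spin=[0,0,0,0,0,0,0])

```text
time: 10.07
eef_pos: [0.6006, 0.0253, 0.0218]
tool_rot: [[0.004, 1.0, -0.001], [1.0, -0.004, -0.007], [-0.007, -0.001, -1.0]]
wrist_force: [-0.3, -14.1, 1.8]
opening: -0.0003
gripper_force: 7.0
```

It is hard against the stop: 14 N and no further motion. I retreat and inspect.

Emit:
jog_arm([
  [-0.01,0,0],
  [-0.025,0,0],
  [-0.04,0,0],
  [-0.04,0,-0.03],
  [-0.04,0,-0.07],
  [-0.04,0,-0.11],
  [-0.03,0,-0.15],
  [-0.0,0,-0.18],
  [0.03,0,-0.19],
  [0.03,0,-0.19],
  [0.03,0,-0.19],
], spin=[0,0,0,0,0,0,0,0,0,0,0])

```text
time: 10.98
eef_pos: [0.6012, 0.0666, 0.2129]
tool_rot: [[-0.006, 1.0, 0.002], [1.0, 0.006, 0.003], [0.003, 0.002, -1.0]]
wrist_force: [0.4, -0.3, -0.6]
opening: -0.0
gripper_force: 0.0
```

Run:
```python
from h import *
b=arm.grab_frame('wrist')[:,:,::-1]
cv2.imwrite('pics/p5.png',cv2.resize(b[:260,120:400],None,fx=2.3,fy=2.3,interpolation=cv2.INTER_CUBIC))
```

```text
(no output)
```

View pics/p5.png

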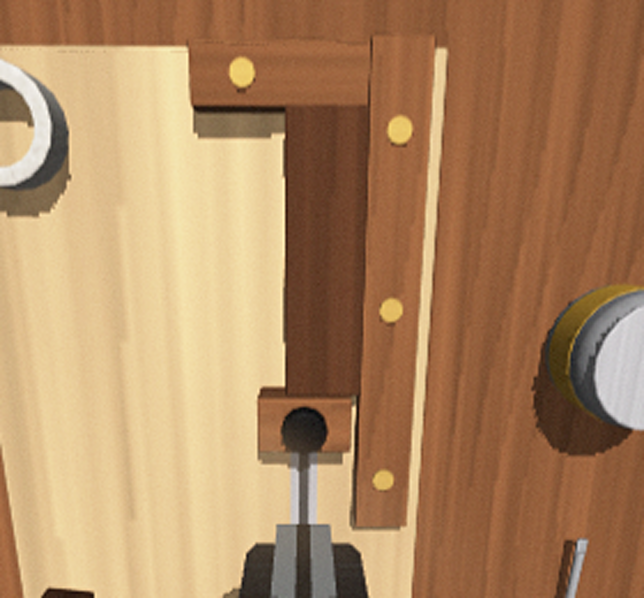

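The blank is flush along the fence and the stop, and the jaw meets its other end at about (320,393). Before handing in, I check the edges numerically from this frame.

Run:
```python
from h import *
f=lambda p:[(x/2.3+120,y/2.3) for x,y in p]
print(cast('wrist',f([(285,107),(286,394),(368,107),(357,394)]),.036)[:,:2])
print(cast('wrist',f([(370,107),(353,524)]),.030)[:,:2])
```

```text
[[0.593  0.2007]
 [0.5928 0.0632]
 [0.6317 0.2009]
 [0.6307 0.0633]]
[[ 0.6332  0.202 ]
 [ 0.6313 -0.0162]]
```

The long edges are parallel to the fence, with end positions within about 2 mm, and the far edge lies on the fence face. Handing in.

```bash
python3 -c "
from bench import arm
print(arm.close_job())"
```

```text
the job is handed in; nothing more can be done
None
```

The job is handed in at about 11 s: the blank lies flat against the fence and hard against the end stop, the jaw touches its other end, and I saw nothing else moved; the hand-in returned no verdict.

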